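# Put the makeup away in the vanity caddy

### The job

Put the makeup away in the wooden caddy on the counter: lay the compact mirror flat in the white ceramic dish, stand the little cream pot upright in the steel bowl, and stand the round nail polish bottle and the lipstick upright in the divided tub, one in each half. Set each one down gently without dropping it, and leave the look-alikes (the shower cap case, the square bottle and the tall jar with a knob on its lid) where they are, undisturbed.

Things in the scene. Friction and masses are not known exactly. Their poses are not given: they have to be found in the camera images.
- compact: Closed compact mirror lying flat: black plastic disc 54 mm across, 18 mm thick, matt grey inlay on its flat lid, brass seam, with a small brass snap tab (12 mm wide, sticking out 4 mm) at its own -x side and a brass hinge barrel (26 mm long, sticking out 4 mm) at its +x side, so 54 mm wide along its y. origin at the centre of its underside, z up; any yaw.
- polish: Nail polish bottle, standing: round dark-red glass body 32 mm across and 34 mm high, shoulder to 40 mm, black round cap 16 mm across from 40 to 72 mm height. origin at the centre of its underside, z up.
- lipstick: Lipstick, standing: plain black round tube 24 mm across, 72 mm tall, brass band 36 to 40 mm up. origin at the centre of its underside, z up.
- cream_pot: Small cream pot, standing: white, round, 42 mm across, 34 mm high, with a flat plain white lid 45 mm across from 34 to 48 mm height (total 48 mm). origin at the centre of its underside, z up.
- cap_case: Look-alike to leave: shower cap case, plain black plastic disc, bigger and domed, 66 mm across, 25 mm high, without tab or hinge. origin at the centre of its underside, z up.
- square_bottle: Look-alike to leave: bottle with a SQUARE dark-red glass body 32 x 32 x 40 mm and the same black round cap 16 mm across to 72 mm height. origin at the centre of its underside, z up.
- tall_jar: Look-alike to leave: tall white jar 42 mm across, its 45 mm lid from 46 to 60 mm height carries a round knob 16 mm across, to 74 mm total. origin at the centre of its underside, z up.
- white_dish: White ceramic shallow round dish, rim 120 mm across outside and 14 mm high, walls 4 mm, flat inner floor about 96 mm across, 4 mm up. (Tray: 140 x 404 mm, rim 18 mm high.) Fixed in one of three bays (which varies), 130 mm apart in a row along the wooden caddy tray; y along the row, x across. Origin: centre of underside, 6 mm over the counter.
- steel_bowl: Small brushed steel bowl, rim 112 mm across outside and 28 mm high, sloping 4 mm walls, flat inner floor about 72 mm across, 4 mm up. (Tray: 140 x 404 mm, rim 18 mm high.) Fixed in one of three bays (which varies), 130 mm apart in a row along the wooden caddy tray; y along the row, x across. Origin: centre of underside, 6 mm over the counter.
- tub: Square grey plastic tub, white floor, 112 x 112 mm outside, 32 mm high, walls 4 mm, inner floor 4 mm up. A 4 mm divider, top 28 mm up, runs along its x through the middle: two halves of 104 (x) by 50 (y) mm, centred at y = +27 and -27 mm. Fixed in one of three bays (which varies), 130 mm apart in a row along the wooden caddy tray; y along the row, x across. Origin: centre of underside, 6 mm over the counter.
There are look-alikes about, which are no part of the job. Of the things like the lipstick, leave any that is green or purple; of the rest the larger one is meant.

How it is judged:
By the outcome, as a careful person would: the job done as asked, in the order asked, and still so for the second after the job is handed in, with the robot touching nothing.
It also fails if it takes over 112 s, if anything falls off the work surface, if the arm or the gripper's body presses on something with over 40 N, if the wrist force passes 120 N, or if a joint passes its speed limit or range.

### The arm

A 6-joint arm with a two-finger parallel gripper is mounted at the origin on the work surface. World frame = base frame: x ahead of the robot, y to its left, z up, the work surface at z = 0. Lengths are in mm, angles in rad, forces in N, time in s.
With the tool pointing down it reaches from about 250 to 775 mm from the base axis. Payload 8.9 kg.
Tool frame: the origin (TCP) lies midway between the tips of the shut fingers; the grasp point (between the pads) lies 19 mm behind it; z points along the fingers, y is the line along which they close (so a half turn about z gives the same grasp; the last joint's range is limited). The gripper opens to 85 mm and grips with 20 to 120 N. Pads are 22 mm wide; open, the fingers measure 114 mm over their backs; the gripper's body (76 mm by 85 mm) begins 54 mm behind the grasp point. The pads swing forward as they close: fully open they stand 13 mm farther back than shut.
Start: joints at [-1.244, 0.291, -0.153, 1.127, 0, 1.431], TCP at [235.799, -469.066, 231.305] pointing down, gripper open.
Joint ranges: [-2.52, 2.52], [-0.91, 1.74], [-1.3, 1.37], [-1.96, 2.02], [-1.52, 1.47], [-3.14, 3.14]. Speed limits (rad/s): [2.22, 2.22, 2.79, 3.14, 3.14, 3.14].

### API

Orientations are given as a 3x3 rotation matrix whose columns are the frame's x, y, z axes.
In Python, from station import get_state, capture, get_calibration, finish_job gives the robot as it stands.
- The arm moves only by the tool jog_arm, never from a script. Its argument "rows" is a list of rows, each an object with "xyz": the shift along the tool's x, y, z in m, a list of three; "rotation": the turn, a rotation vector about the tool's x, y, z in rad, a list of three. A call has 1 to 20 rows; each row is the pose to reach, as a shift and turn from the pose commanded when the call began, along the tool's axes at that moment; what a row does not reach only later rows make up. A row lasts 1/8 s, in which the tool goes at most 62.5 mm and 10.7 degrees, less where a joint would pass 70% of its speed; a pose out of reach is approached as far as the arm can. A call with a gripper value outside its range is refused whole. "jaw" is the closure in counts, from 0 (fully open) to 255 (shut), set as the call begins (left out, the last holds). The fingers move at their own pace and stop on an object; "newtons" is the grip in N (left out, the last holds). Time passes only in rows, so rows that repeat a pose let the fingers close. It gives the time, the measured TCP pose, the force, the opening and the grip force at its end, in the units of the state.
- get_state(): the state, without advancing time (a new reading comes with each control period).
- capture(name): name is "scene" or "top" or "wrist"; returns (picture, depth): 400x640x3 uint8, red, green, blue; 400x640 float32, mm along the optical axis (not along the pixel's ray), 0 where there is no reading.
- get_calibration(name): a dict with "K" (3x3 intrinsics, pixels), "D" ([k1, k2, p1, p2, k3] as OpenCV has them; the pictures are not rectified), "world_from_camera" (4x4, takes a point from camera to world coordinates); the wrist camera has in their place "hand_eye" (4x4, takes a point from camera to tool coordinates, whose origin is the TCP and whose axes are the flange's). Camera axes: x right, y up, looking along -z (the intrinsics and any distortion apply to the point x, -y, -z); pixel columns grow to the right and rows downward; lengths in mm; the calibration is good to about 2 mm. A picture is of the moment at which its call begins: read the wrist's pose just before it. get_calibration takes no time and is no camera call.
- finish_job(): hands the job in; it is judged then, once.
The state is a dict: "time": time; "joint_positions": joint angles; "joint_velocities": joint speeds; "joint_torque": joint torques, N m; "tool_pos": TCP position; "ee_rot": TCP orientation; "ft_force": force on the tool from outside, world axes, zero at the start; "torque": the same for the moment, N m; "gripper_width": finger opening in mm; "grip_force": force on a finger pad.
Only numpy, scipy, OpenCV 4.12 (cv2) and the standard library are available. Lean on these libraries where they do the work, as an engineer would, in place of code of your own. Each camera call takes 0.05 s, during which the arm holds its last target. There are 200 camera calls.

## Working session

There is one attempt and no reset: what is moved stays moved. The work goes in short steps, Python scripts to look and compute and a tool call to move; the robot and the scene stay as the last step left them, time stands still between calls to the robot, and variables do not carry over. Pictures are saved under pics/ and viewed, at most 14 in all, crops included, and the job is handed in when it is done.

Besides the shell and the picture viewer there is one more tool, called after "Call:" as name(argument=value, ...) on one line, values as JSON. jog_arm: Moves the arm, as the interface text tells. Its arguments: {"type":"object","properties":{"rows":{"type":"array"},"jaw":{"type":"number"},"newtons":{"type":"number"}},"required":["rows"]}

```bash
mkdir -p pics; ls
python3 - <<'E'
from station import *
import cv2,numpy as np
s=get_state(); print({k:np.round(v,3).tolist() for k,v in s.items()})
for n in ("scene","top"):
    p,d=capture(n); cv2.imwrite(f"pics/{n}0.png",p[...,::-1]); np.savez(f"{n}0.npz",p=p,d=d)
    c=get_calibration(n); print(n,{k:np.round(v,3).tolist() for k,v in c.items()})
print({k:np.round(v,3).tolist() for k,v in get_calibration("wrist").items()})
E
```

```text
pics
{'time': 0.0, 'joint_positions': [-1.244, 0.291, -0.154, 1.127, 0.0, 1.432], 'joint_velocities': [0.002, -0.001, 0.0, 0.0, -0.001, 0.0], 'joint_torque': [-0.0, -53.714, 33.137, 0.016, -0.0, 0.0], 'tool_pos': [235.667, -468.667, 230.731], 'ee_rot': [[0.893, 0.449, -0.0], [0.449, -0.893, 0.001], [0.0, -0.001, -1.0]], 'ft_force': [-0.763, -0.428, 0.924], 'torque': [-0.011, -0.005, -0.039], 'grip_force': 0.0, 'gripper_width': 85.469}
scene {'K': [[514.965, 0.0, 323.597], [0.0, 514.965, 210.247], [0.0, 0.0, 1.0]], 'D': [-0.04, 0.0, 0.0, 0.0, 0.0], 'world_from_camera': [[0.088, -0.793, 0.603, 1251.13], [0.996, 0.079, -0.041, -64.764], [-0.015, 0.604, 0.797, 1012.635], [0.0, 0.0, 0.0, 1.0]]}
top {'K': [[389.718, 0.0, 314.056], [0.0, 389.718, 198.208], [0.0, 0.0, 1.0]], 'D': [-0.026, 0.0, 0.0, 0.0, 0.0], 'world_from_camera': [[-0.017, 0.995, -0.096, 432.693], [-1.0, -0.018, -0.015, -7.79], [-0.017, 0.096, 0.995, 927.633], [0.0, 0.0, 0.0, 1.0]]}
{'K': [[317.273, 0.0, 318.907], [0.0, 317.273, 199.532], [0.0, 0.0, 1.0]], 'D': [-0.05, 0.0, 0.0, 0.0, 0.0], 'hand_eye': [[-0.001, 0.946, 0.324, 83.479], [1.0, 0.0, 0.002, 1.008], [0.001, 0.324, -0.946, -142.081], [0.0, 0.0, 0.0, 1.0]]}
```

View pics/top0.png

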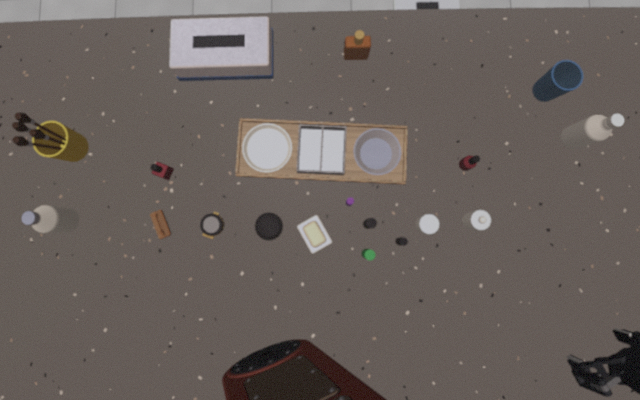

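View pics/scene0.png

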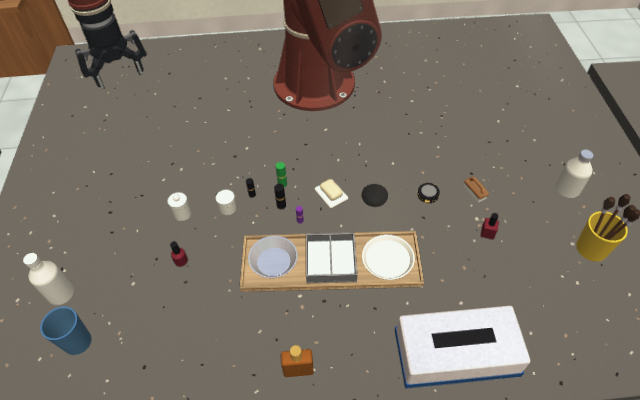

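Top view: the compact is at (211,224) and the cap case at (268,226). The cream pot is at (429,223) and the tall jar at (481,220). Dark-red bottles are at (162,170) and (470,162). The black tubes are at (370,223) and (402,241), with green at (370,255) and purple at (350,201). The caddy holds, left to right, dish (268,148), tub (321,150) and bowl (378,151). Next I'll enlarge the ambiguous ones and measure.

```bash
cat > h.py <<'E'
import numpy as np,cv2
from station import *
def ray(n,uv,st=None):
    c=get_calibration(n)
    if n=="wrist":
        T=np.eye(4);T[:3,:3]=st["ee_rot"];T[:3,3]=st["tool_pos"];T=T@np.array(c["hand_eye"])
    else: T=np.array(c["world_from_camera"])
    q=cv2.undistortPoints(np.array(uv,float).reshape(-1,1,2),np.array(c["K"]),np.array(c["D"])).reshape(-1,2)
    d=np.c_[q[:,0],-q[:,1],-np.ones(len(q))]@T[:3,:3].T
    return T[:3,3],d
def plane(n,uv,z,st=None):
    o,d=ray(n,uv,st); return o+d*((z-o[2])/d[:,2])[:,None]
def cloud(n,uv,depth,st=None):
    uv=np.array(uv,int); o,d=ray(n,uv,st); return o+d*depth[uv[:,1],uv[:,0]][:,None]
def allcloud(n,depth,st=None):
    v,u=np.mgrid[0:400,0:640]; uv=np.c_[u.ravel(),v.ravel()]
    return cloud(n,uv,depth,st).reshape(400,640,3)
E
python3 - <<'E'
from h import *
S=np.load("scene0.npz");T=np.load("top0.npz")
def crop(p,x,y,w,h,k): return cv2.resize(p[y:y+h,x:x+w],(w*k,h*k),interpolation=cv2.INTER_CUBIC)
s=S["p"];
a=crop(s,145,155,195,115,4)[:, :780]
b=np.hstack([crop(s,465,205,50,35,5),crop(s,410,175,40,35,5),crop(T["p"],195,205,35,35,5)])
b=np.pad(b,((0,0),(0,max(0,780-b.shape[1])),(0,0)))[:,:780]
im=np.vstack([a,b])[:600];print(im.shape);cv2.imwrite("pics/crop1.png",im[...,::-1])
for n,Z in(("top",T),("scene",S)):
    C=allcloud(n,Z["d"]);np.save(n+"C.npy",C)
    z=C[...,2]; ok=(Z["d"]>0)&(z>9)&(z<130)&(C[...,0]>200)&(C[...,0]<800)
    m,l,st,ce=cv2.connectedComponentsWithStats(ok.astype(np.uint8))
    for i in range(1,m):
        if st[i,4]<25: continue
        P=C[l==i]; zt=np.percentile(P[:,2],97); Q=P[P[:,2]>zt-6]
        lo,hi=np.percentile(Q,[2,98],axis=0)
        print(n,np.round(ce[i]).tolist(),st[i,4],"ztop",round(zt,1),"mid",np.round((lo+hi)/2,1)[:2].tolist(),"size",np.round(hi-lo)[:2].tolist(),"col",np.round(Z["p"][l==i].mean(0)).tolist())
    f=(np.abs(z)<9)&(Z["d"]>0); print("floor",np.median(z[f]))
E
```

```text
(600, 780, 3)
top [557.0, 84.0] 1055 ztop 95.2 mid [771.3, -561.7] size [54.0, 69.0] col [50.0, 61.0, 73.0]
top [586.0, 132.0] 1125 ztop 122.8 mid [658.3, -616.1] size [25.0, 18.0] col [132.0, 125.0, 118.0]
top [339.0, 150.0] 4444 ztop 37.6 mid [633.3, -74.9] size [117.0, 237.0] col [148.0, 139.0, 135.0]
top [60.0, 142.0] 1489 ztop 114.3 mid [658.1, 592.3] size [44.0, 42.0] col [93.0, 77.0, 40.0]
top [267.0, 147.0] 1301 ztop 20.3 mid [644.1, 116.2] size [114.0, 115.0] col [183.0, 181.0, 180.0]
top [469.0, 162.0] 221 ztop 72.7 mid [598.0, -356.7] size [15.0, 13.0] col [70.0, 42.0, 43.0]
top [161.0, 170.0] 266 ztop 72.8 mid [592.8, 366.5] size [14.0, 14.0] col [78.0, 45.0, 47.0]
top [350.0, 202.0] 50 ztop 50.8 mid [510.1, -75.5] size [14.0, 14.0] col [113.0, 72.0, 123.0]
top [51.0, 219.0] 1168 ztop 129.1 mid [479.3, 607.8] size [25.0, 26.0] col [122.0, 116.0, 111.0]
top [160.0, 224.0] 379 ztop 40.4 mid [465.8, 369.8] size [37.0, 18.0] col [118.0, 87.0, 65.0]
top [477.0, 220.0] 448 ztop 72.1 mid [461.1, -362.4] size [13.0, 13.0] col [163.0, 161.0, 160.0]
top [211.0, 225.0] 455 ztop 20.0
[... 1535 characters left out ...]
99.0, 213.0] 100 ztop 52.0 mid [512.3, -72.4] size [16.0, 14.0] col [99.0, 52.0, 112.0]
scene [602.0, 235.0] 1723 ztop 119.8 mid [662.0, 602.4] size [42.0, 55.0] col [123.0, 101.0, 37.0]
scene [490.0, 226.0] 316 ztop 72.2 mid [594.1, 367.1] size [17.0, 15.0] col [77.0, 32.0, 37.0]
scene [331.0, 259.0] 6133 ztop 37.3 mid [635.9, -73.1] size [119.0, 238.0] col [188.0, 181.0, 168.0]
scene [178.0, 254.0] 267 ztop 72.3 mid [601.2, -352.7] size [16.0, 13.0] col [75.0, 33.0, 38.0]
scene [51.0, 282.0] 1269 ztop 122.9 mid [662.8, -616.0] size [23.0, 24.0] col [182.0, 176.0, 161.0]
scene [64.0, 325.0] 1186 ztop 95.6 mid [772.0, -558.2] size [51.0, 70.0] col [56.0, 82.0, 100.0]
floor 0.1279580682254391
```

View pics/crop1.png

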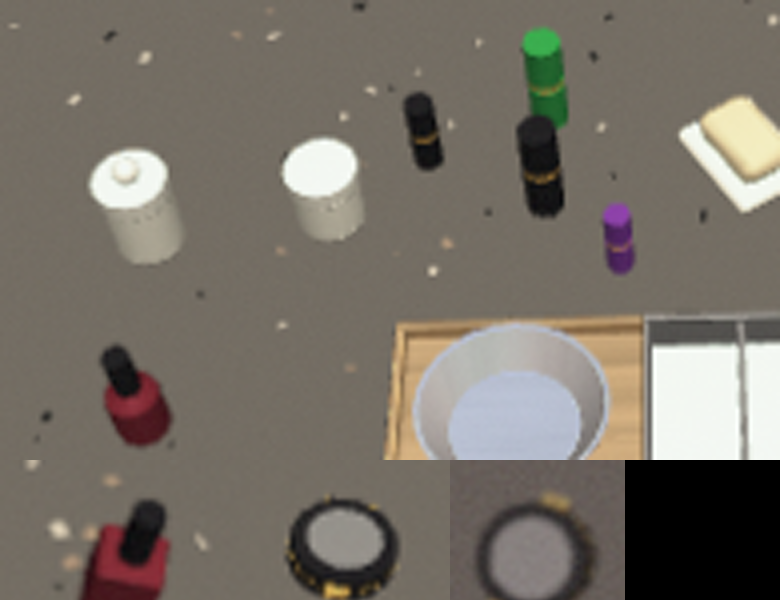

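The crop settles which ones are meant:
- **Polish:** the round-bodied one is at top (470,162) and scene (178,254). The one at top (162,170) has a square body.
- **Cream pot:** the flat lid is at top (429,223). The jar at (481,220) has a knob.
- **Lipstick:** the larger black tube is at top (370,223), 73 mm tall against 58 mm for the one at (402,241).
- **Compact:** (211,224), with the grey inlay and brass fittings.

Next come the caddy bays and the compact's yaw.

Run:
```python
from h import *
for n,rois in (("top",{"dish":(238,120,296,178),"tub":(297,122,348,176),"bowl":(352,124,405,180),"tray":(230,110,412,192)}),
            ("scene",{"dish":(358,228,420,286),"tub":(303,228,358,286),"bowl":(245,228,302,286),"tray":(235,225,430,296)})):
    Z=np.load(n+"0.npz");p=Z["p"].astype(int);hsv=cv2.cvtColor(Z["p"],cv2.COLOR_RGB2HSV)
    for k,(x0,y0,x1,y1) in rois.items():
        m=np.zeros((400,640),np.uint8)
        s=hsv[y0:y1,x0:x1]
        if k=="tray": q=(s[...,1]>60)&(s[...,0]<25)&(s[...,2]>70)
        elif k=="dish": q=(s[...,1]<60)&(s[...,2]>140)
        elif k=="tub": q=(s[...,1]<60)&(s[...,2]>175)
        else: q=s[...,1]<65
        m[y0:y1,x0:x1]=q*255
        c=np.vstack([c for c in cv2.findContours(m,0,1)[0] if cv2.contourArea(c)>60]).reshape(-1,2)
        z={"dish":20,"tub":10,"bowl":34,"tray":18}[k]
        w=plane(n,c,z)[:,:2].astype(np.float32)
        if k in("tray","tub"): print(n,k,np.round(cv2.minAreaRect(w),1) if 0 else cv2.minAreaRect(w))
        else: print(n,k,cv2.minEnclosingCircle(w))
    x0,y0,x1,y1=(190,203,232,245) if n=="top" else (410,175,448,210)
    s=hsv[y0:y1,x0:x1]; q=((s[...,1]>100)&(s[...,2]>80)&(s[...,0]>10)&(s[...,0]<35)).astype(np.uint8)
    m,l,st,ce=cv2.connectedComponentsWithStats(q)
    for i in range(1,m):
        if st[i,4]>3: print(n,"brass",(ce[i]+[x0,y0]).round(1),st[i,4],plane(n,ce[i]+[x0,y0],9)[0].round(1))
T=np.load("top0.npz")["p"]
cv2.imwrite("pics/comp.png",np.hstack([cv2.resize(T[200:250,185:240],(550,500),interpolation=cv2.INTER_CUBIC)])[...,::-1])
```

```text
top dish ((644.6326904296875, 117.05913543701172), 61.90385437011719)
top tub ((637.77880859375, -12.839332580566406), (101.44963836669922, 97.9327163696289), 86.13813781738281)
top bowl ((627.3052978515625, -142.21778869628906), 58.08414840698242)
top tray ((634.3583374023438, -12.44183349609375), (405.291015625, 142.6164093017578), 86.1219253540039)
top brass [215.9 213.6] 8 [489.2 240.    9. ]
top brass [207.2 235.4] 25 [438.1 260.2   9. ]
scene dish ((644.0778198242188, 119.95282745361328), 60.44266891479492)
scene tub ((627.733642578125, -8.984050750732422), (103.45773315429688, 90.14802551269531), 86.23310852050781)
scene bowl ((601.0703125, -141.1183624267578), 82.33698272705078)
scene tray ((639.9976196289062, -10.351303100585938), (404.76593017578125, 150.2561798095703), 86.22354888916016)
scene brass [426.8 200.8] 17 [488.5 243.8   9. ]
```

View pics/comp.png

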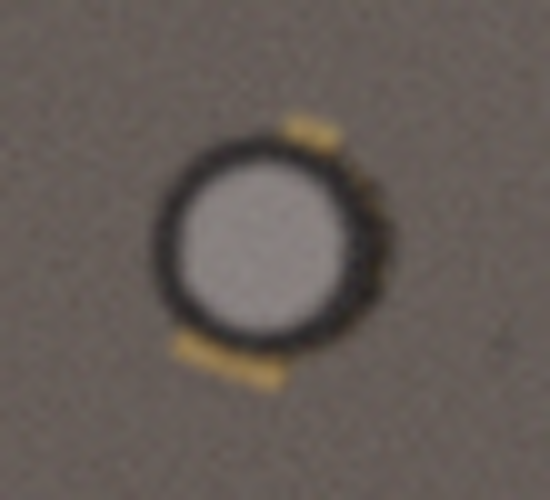

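The brass tab at (489,241) and hinge at (438,260) put the compact's axis at yaw 159°. The tray centre is (635.5,-11.5) and the row direction 86.1°; the dish and bowl centres agree with this to within 2 mm.

```bash
cat >> h.py <<'E'
def go(x,y,z,yaw=None):
    from scipy.spatial.transform import Rotation as Ro
    s=get_state(); R=np.array(s["ee_rot"]); p=np.array(s["tool_pos"])
    print("t",round(float(s["time"]),2),"pos",p.round(1),"q",np.round(s["joint_positions"],2),"yaw",np.degrees(np.arctan2(R[1,0],R[0,0])).round(1))
    print("shift m",(R.T@(np.array([x,y,z])-p)/1000).round(4).tolist(),end=" ")
    if yaw is not None:
        a=np.radians(yaw); c,n=np.cos(a),np.sin(a)
        print("rot",Ro.from_matrix(R.T@np.array([[c,n,0],[n,-c,0],[0,0,-1.]])).as_rotvec().round(4).tolist(),end="")
    print()
E
python3 -c "
from h import *
go(463.5,250.5,160,159.3)"
```

```text
t 0.1 pos [ 235.7 -468.7  230.8] q [-1.24  0.29 -0.15  1.13  0.    1.43] yaw 26.7
shift m [0.5265, -0.5402, 0.0715] rot [-0.0004, -0.0015, -2.3145]
```

Call:
jog_arm(rows=[{"xyz": [0.2,-0.2,0.03],"rotation": [0,0,-1.0]},{"xyz": [0.2,-0.2,0.03],"rotation": [0,0,-1.0]},{"xyz": [0.2,-0.2,0.03],"rotation": [0,0,-1.0]},{"xyz": [0.526,-0.54,0.07],"rotation": [-0.0004,-0.0015,-2.3145]},{"xyz": [0.526,-0.54,0.07],"rotation": [-0.0004,-0.0015,-2.3145]},{"xyz": [0.526,-0.54,0.07],"rotation": [-0.0004,-0.0015,-2.3145]},{"xyz": [0.526,-0.54,0.07],"rotation": [-0.0004,-0.0015,-2.3145]},{"xyz": [0.526,-0.54,0.07],"rotation": [-0.0004,-0.0015,-2.3145]},{"xyz": [0.526,-0.54,0.07],"rotation": [-0.0004,-0.0015,-2.3145]},{"xyz": [0.526,-0.54,0.07],"rotation": [-0.0004,-0.0015,-2.3145]},{"xyz": [0.526,-0.54,0.07],"rotation": [-0.0004,-0.0015,-2.3145]},{"xyz": [0.526,-0.54,0.07],"rotation": [-0.0004,-0.0015,-2.3145]},{"xyz": [0.526,-0.54,0.07],"rotation": [-0.0004,-0.0015,-2.3145]},{"xyz": [0.526,-0.54,0.07],"rotation": [-0.0004,-0.0015,-2.3145]},{"xyz": [0.526,-0.54,0.07],"rotation": [-0.0004,-0.0015,-2.3145]},{"xyz": [0.526,-0.54,0.07],"rotation": [-0.0004,-0.0015,-2.3145]},{"xyz": [0.526,-0.54,0.07],"rotation": [-0.0004,-0.0015,-2.3145]}], jaw=45, newtons=25)

```text
time: 2.22
tool_pos: [463.3, 249.1, 161.5]
ee_rot: [[-0.935, 0.355, 0.001], [0.355, 0.935, -0.001], [-0.001, -0.001, -1.0]]
ft_force: [0.3, -0.4, 0.2]
gripper_width: 70.1
grip_force: 0.0
```

Run:
```python
from h import *
s=get_state(); p,d=capture("wrist"); cv2.imwrite("pics/w1.png",p[...,::-1])
print(s["gripper_width"])
hsv=cv2.cvtColor(p,cv2.COLOR_RGB2HSV)
q=((hsv[...,1]>100)&(hsv[...,2]>80)&(hsv[...,0]>10)&(hsv[...,0]<35)).astype(np.uint8)
m,l,st,ce=cv2.connectedComponentsWithStats(q)
for i in range(1,m):
    if st[i,4]>20: print("brass",ce[i].round(1),st[i,4],plane("wrist",ce[i],9,s)[0].round(1))
C=allcloud("wrist",d,s); ok=(C[...,2]>12)&(C[...,2]<40)&(d>0)&(np.hypot(C[...,0]-463,C[...,1]-250)<60)
lo,hi=np.percentile(C[ok],[1,99],axis=0);print(ok.sum(),lo,hi,(lo+hi)/2)
go(463.5,250.5,0,159.3)
```

```text
70.11005304062154
brass [446.5 141.3] 2439 [468.3 373.6   9. ]
brass [320.7 153.8] 193 [438.  259.8   9. ]
brass [321.7 211.6] 40 [492.5 240.2   9. ]
brass [308.2 299.4] 117 [584.5 189.6   9. ]
brass [  6.5 301.6] 76 [ 467.6 -149.     9. ]
brass [ 50.2 366.2] 1689 [ 568.3 -160.6    9. ]
2513 [436.77663765 225.61531298  12.27216511] [488.32509638 275.38586024  18.97348708] [462.55086702 250.50058661  15.6228261 ]
t 2.27 pos [463.4 249.2 161.5] q [ 0.36  0.34 -0.27  0.96 -0.    0.72] yaw 159.2
shift m [0.0005, 0.0014, 0.1615] rot [-0.0007, 0.001, -0.0012]
```

View pics/w1.png

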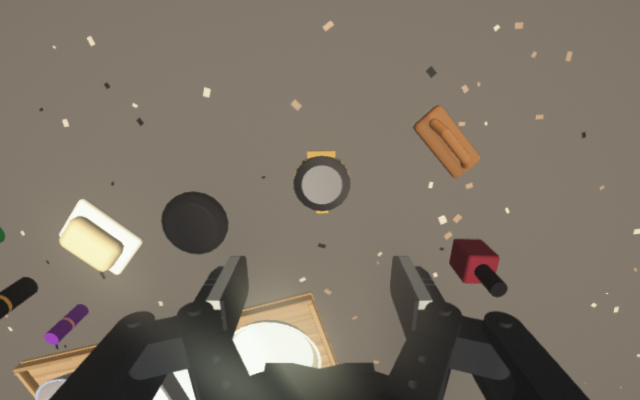

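The wrist view shows the compact at (321,184), centred between the fingers with its tab and hinge along tool x. The wrist's position for it agrees with the other views. Descend and grip.

Call:
jog_arm(rows=[{"xyz": [0.0005,0.0014,0.06],"rotation": [0,0,0]},{"xyz": [0.0005,0.0014,0.11],"rotation": [0,0,0]},{"xyz": [0.0005,0.0014,0.14],"rotation": [0,0,0]},{"xyz": [0.0005,0.0014,0.155],"rotation": [0,0,0]},{"xyz": [0.0005,0.0014,0.161],"rotation": [0,0,0]},{"xyz": [0.0005,0.0014,0.161],"rotation": [0,0,0]},{"xyz": [0.0005,0.0014,0.161],"rotation": [0,0,0]}])

```text
time: 3.15
tool_pos: [464.2, 251.3, 1.4]
ee_rot: [[-0.935, 0.354, 0.002], [0.354, 0.935, -0.001], [-0.002, 0.0, -1.0]]
ft_force: [-0.2, 0.3, 0.7]
gripper_width: 70.2
grip_force: 0.0
```

Call:
jog_arm(rows=[{"xyz": [0,0,0],"rotation": [0,0,0]},{"xyz": [0,0,0],"rotation": [0,0,0]},{"xyz": [0,0,0],"rotation": [0,0,0]},{"xyz": [0,0,0],"rotation": [0,0,0]},{"xyz": [0,0,0],"rotation": [0,0,0]},{"xyz": [0,0,0],"rotation": [0,0,0]}], jaw=150, newtons=30)

```text
time: 3.9
tool_pos: [463.9, 251.2, 1.4]
ee_rot: [[-0.935, 0.353, 0.002], [0.353, 0.935, -0.001], [-0.002, 0.0, -1.0]]
ft_force: [-1.1, -0.7, 8.0]
gripper_width: 52.4
grip_force: 29.9
```

```bash
python3 -c "
from h import *
go(644,118.5,140)"
```

```text
t 3.9 pos [463.9 251.2   1.4] q [ 0.36  0.54 -0.46  0.57 -0.    0.72] yaw 159.3
shift m [-0.2156, -0.0605, -0.1382]
```

Call:
jog_arm(rows=[{"xyz": [0,0,-0.02],"rotation": [0,0,0]},{"xyz": [0,0,-0.06],"rotation": [0,0,0]},{"xyz": [0,0,-0.1],"rotation": [0,0,0]},{"xyz": [-0.05,-0.014,-0.12],"rotation": [0,0,0]},{"xyz": [-0.1,-0.028,-0.12],"rotation": [0,0,0]},{"xyz": [-0.15,-0.042,-0.12],"rotation": [0,0,0]},{"xyz": [-0.195,-0.055,-0.11],"rotation": [0,0,0]},{"xyz": [-0.2156,-0.0605,-0.08],"rotation": [0,0,0]},{"xyz": [-0.2156,-0.0605,-0.05],"rotation": [0,0,0]},{"xyz": [-0.2156,-0.0605,-0.05],"rotation": [0,0,0]},{"xyz": [-0.2156,-0.0605,-0.05],"rotation": [0,0,0]}])

```text
time: 5.28
tool_pos: [644.0, 118.5, 51.8]
ee_rot: [[-0.936, 0.353, 0.001], [0.353, 0.936, -0.001], [-0.002, -0.0, -1.0]]
ft_force: [0.9, 0.7, -0.6]
gripper_width: 52.5
grip_force: 32.1
```

```bash
python3 -c "
from h import *
s=get_state();print(s['gripper_width'],s['grip_force'],s['ft_force'])
p,d=capture('wrist');cv2.imwrite('pics/w2.png',p[...,::-1])
go(644,118.5,11.9)"
```

```text
52.48584460136597 32.05180459655821 [ 0.85241119  0.74807665 -0.59120418]
t 5.33 pos [644.4 118.6  52.2] q [ 0.07  0.67 -0.03  0.87 -0.    0.43] yaw 159.3
shift m [0.0004, -0.0002, 0.0403]
```

View pics/w2.png

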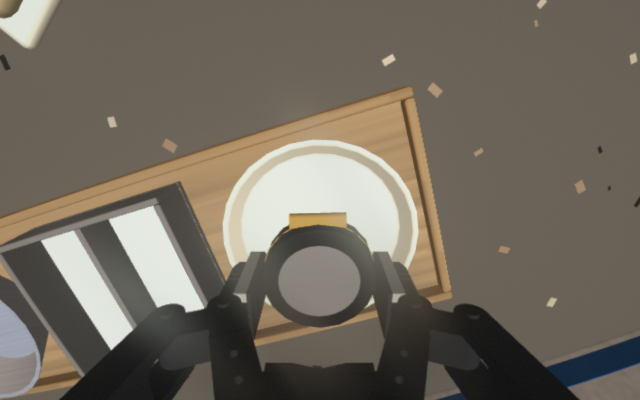

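The compact is held level and centred over the dish (dish about (321,220), compact (318,278)). Lower it gently.

Call:
jog_arm(rows=[{"xyz": [0,0,0.015],"rotation": [0,0,0]},{"xyz": [0,0,0.028],"rotation": [0,0,0]},{"xyz": [0,0,0.034],"rotation": [0,0,0]},{"xyz": [0,0,0.037],"rotation": [0,0,0]},{"xyz": [0,0,0.039],"rotation": [0,0,0]},{"xyz": [0,0,0.039],"rotation": [0,0,0]},{"xyz": [0,0,0.039],"rotation": [0,0,0]}])

```text
time: 6.2
tool_pos: [643.8, 118.2, 11.8]
ee_rot: [[-0.935, 0.354, 0.001], [0.354, 0.935, -0.001], [-0.001, -0.001, -1.0]]
ft_force: [0.1, 0.3, -1.4]
gripper_width: 52.6
grip_force: 32.1
```

Call:
jog_arm(rows=[{"xyz": [0,0,0.0005],"rotation": [0,0,0]},{"xyz": [0,0,0.001],"rotation": [0,0,0]},{"xyz": [0,0,0.001],"rotation": [0,0,0]}])

```text
time: 6.58
tool_pos: [643.8, 118.2, 11.5]
ee_rot: [[-0.935, 0.354, 0.001], [0.354, 0.935, -0.001], [-0.001, -0.001, -1.0]]
ft_force: [-3.4, 0.3, 7.9]
gripper_width: 52.5
grip_force: 32.8
```

Call:
jog_arm(rows=[{"xyz": [0,0,0],"rotation": [0,0,0]},{"xyz": [0,0,0],"rotation": [0,0,0]},{"xyz": [0,0,0],"rotation": [0,0,0]},{"xyz": [0,0,0],"rotation": [0,0,0]}], jaw=76)

```text
time: 7.08
tool_pos: [643.5, 118.1, 10.4]
ee_rot: [[-0.935, 0.354, 0.0], [0.354, 0.935, -0.001], [-0.001, -0.001, -1.0]]
ft_force: [0.2, 0.1, -0.4]
gripper_width: 60.3
grip_force: 0.0
```

Call:
jog_arm(rows=[{"xyz": [0,0,-0.01],"rotation": [0,0,0]},{"xyz": [0,0,-0.03],"rotation": [0,0,0]},{"xyz": [0,0,-0.08],"rotation": [0,0,0]},{"xyz": [0,0,-0.13],"rotation": [0,0,0]},{"xyz": [0,0,-0.14],"rotation": [0,0,0]},{"xyz": [0,0,-0.14],"rotation": [0,0,0]}])

```text
time: 7.82
tool_pos: [643.9, 118.4, 151.3]
ee_rot: [[-0.935, 0.353, 0.002], [0.353, 0.935, -0.001], [-0.002, -0.0, -1.0]]
ft_force: [0.4, 0.6, 0.3]
gripper_width: 59.8
grip_force: 0.0
```

Run:
```python
from h import *
s=get_state();p,d=capture('wrist');cv2.imwrite('pics/w3.png',p[...,::-1])
C=allcloud("wrist",d,s); hsv=cv2.cvtColor(p,cv2.COLOR_RGB2HSV)
ok=(C[...,2]>23)&(C[...,2]<40)&(d>0)&(np.hypot(C[...,0]-644,C[...,1]-118)<40)
lo,hi=np.percentile(C[ok],[1,99],axis=0);print(ok.sum(),lo,hi,(lo+hi)/2)
go(456.5,-250,150,180)
```

```text
2788 [617.90922431  92.62210009  23.7837049 ] [668.31725493 142.28632391  28.88584473] [643.11323962 117.454212    26.33477482]
t 7.88 pos [643.1 118.3 150. ] q [ 0.07  0.59  0.09  1.08 -0.    0.43] yaw 159.3
shift m [0.0444, -0.4105, 0.0005] rot [-0.0012, -0.0001, -0.3613]
```

The compact lies flat in the dish: lid top at z ≈ 28 mm, centred at (643,117). Now the cream pot.

Call:
jog_arm(rows=[{"xyz": [0.0444,-0.4105,0.0],"rotation": [0,0,-0.3613]},{"xyz": [0.0444,-0.4105,0.0],"rotation": [0,0,-0.3613]},{"xyz": [0.0444,-0.4105,0.0],"rotation": [0,0,-0.3613]},{"xyz": [0.0444,-0.4105,0.0],"rotation": [0,0,-0.3613]},{"xyz": [0.0444,-0.4105,0.0],"rotation": [0,0,-0.3613]},{"xyz": [0.0444,-0.4105,0.0],"rotation": [0,0,-0.3613]},{"xyz": [0.0444,-0.4105,0.0],"rotation": [0,0,-0.3613]},{"xyz": [0.0444,-0.4105,0.0],"rotation": [0,0,-0.3613]},{"xyz": [0.0444,-0.4105,0.0],"rotation": [0,0,-0.3613]},{"xyz": [0.0444,-0.4105,0.0],"rotation": [0,0,-0.3613]},{"xyz": [0.0444,-0.4105,0.0],"rotation": [0,0,-0.3613]}], jaw=50)

```text
time: 9.25
tool_pos: [457.3, -249.1, 150.7]
ee_rot: [[-1.0, -0.002, 0.0], [-0.002, 1.0, -0.001], [-0.0, -0.001, -1.0]]
ft_force: [-0.3, 0.1, 0.5]
gripper_width: 68.7
grip_force: 0.0
```

Run:
```python
from h import *
s=get_state();p,d=capture('wrist');cv2.imwrite('pics/w4.png',p[...,::-1])
C=allcloud("wrist",d,s)
ok=(C[...,2]>40)&(C[...,2]<56)&(d>0)&(np.hypot(C[...,0]-456,C[...,1]+250)<40)
lo,hi=np.percentile(C[ok],[1,99],axis=0);print(ok.sum(),lo,hi,(lo+hi)/2)
ok=(C[...,2]>65)&(C[...,2]<82)&(d>0)&(np.hypot(C[...,0]-461,C[...,1]+119)<40)
lo,hi=np.percentile(C[ok],[1,99],axis=0);print("lips",ok.sum(),lo,hi,(lo+hi)/2)
go(457,-250,24)
```

```text
2266 [ 434.76333812 -271.92201441   41.44464775] [ 476.86751606 -230.2975057    48.78893943] [ 455.81542709 -251.10976005   45.11679359]
lips 832 [ 449.04724483 -130.4896868    65.25028304] [ 471.3578772  -107.7764245    72.97697747] [ 460.20256102 -119.13305565   69.11363025]
t 9.3 pos [ 457.2 -249.2  150.8] q [-0.64  0.34 -0.3   0.93 -0.   -0.64] yaw -179.9
shift m [0.0003, -0.0007, 0.1268]
```

View pics/w4.png

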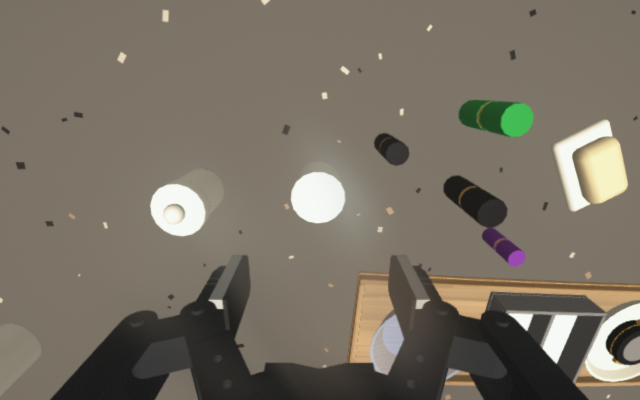

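The flat-lidded pot is at (318,197), centred between the fingers. The knobbed jar at (180,209) is clear, and so is the small tube at (392,150).

Call:
jog_arm(rows=[{"xyz": [0.001,-0.001,0.05],"rotation": [0,0,0]},{"xyz": [0.001,-0.001,0.09],"rotation": [0,0,0]},{"xyz": [0.001,-0.001,0.115],"rotation": [0,0,0]},{"xyz": [0.001,-0.001,0.126],"rotation": [0,0,0]},{"xyz": [0.001,-0.001,0.126],"rotation": [0,0,0]},{"xyz": [0.001,-0.001,0.126],"rotation": [0,0,0]}])

```text
time: 10.05
tool_pos: [456.7, -251.6, 25.9]
ee_rot: [[-1.0, -0.0, 0.002], [-0.0, 1.0, -0.002], [-0.002, -0.002, -1.0]]
ft_force: [0.8, 0.7, -0.3]
gripper_width: 68.5
grip_force: 0.0
```

Call:
jog_arm(rows=[{"xyz": [0,0,0],"rotation": [0,0,0]},{"xyz": [0,0,0],"rotation": [0,0,0]},{"xyz": [0,0,0],"rotation": [0,0,0]},{"xyz": [0,0,0],"rotation": [0,0,0]},{"xyz": [0,0,0],"rotation": [0,0,0]},{"xyz": [0,0,0],"rotation": [0,0,0]}], jaw=170)

```text
time: 10.8
tool_pos: [456.5, -251.5, 25.9]
ee_rot: [[-1.0, 0.0, 0.002], [-0.0, 1.0, -0.002], [-0.002, -0.002, -1.0]]
ft_force: [-2.1, 0.9, 6.9]
gripper_width: 43.9
grip_force: 29.6
```

```bash
python3 -c "
from h import *
go(627,-141.5,140)"
```

```text
t 10.8 pos [ 456.5 -251.5   25.9] q [-0.64  0.49 -0.45  0.62 -0.   -0.64] yaw -180.0
shift m [-0.1707, 0.1098, -0.114]
```

Call:
jog_arm(rows=[{"xyz": [0,0,-0.02],"rotation": [0,0,0]},{"xyz": [0,0,-0.06],"rotation": [0,0,0]},{"xyz": [-0.02,0.013,-0.09],"rotation": [0,0,0]},{"xyz": [-0.06,0.038,-0.1],"rotation": [0,0,0]},{"xyz": [-0.1,0.064,-0.1],"rotation": [0,0,0]},{"xyz": [-0.14,0.09,-0.1],"rotation": [0,0,0]},{"xyz": [-0.165,0.106,-0.09],"rotation": [0,0,0]},{"xyz": [-0.1705,0.11,-0.06],"rotation": [0,0,0]},{"xyz": [-0.1705,0.11,-0.05],"rotation": [0,0,0]},{"xyz": [-0.1705,0.11,-0.05],"rotation": [0,0,0]},{"xyz": [-0.1705,0.11,-0.05],"rotation": [0,0,0]}])

```text
time: 12.18
tool_pos: [626.7, -141.8, 76.0]
ee_rot: [[-1.0, 0.001, 0.002], [0.001, 1.0, -0.002], [-0.002, -0.002, -1.0]]
ft_force: [0.5, 1.2, -1.1]
gripper_width: 43.8
grip_force: 30.9
```

```bash
python3 -c "
from h import *
s=get_state();print(s['gripper_width'],s['grip_force'],s['ft_force'])
p,d=capture('wrist');cv2.imwrite('pics/w5.png',p[...,::-1])
go(627,-141.5,36)"
```

```text
43.84195012098862 30.898999571800232 [ 0.52091107  1.18653606 -1.11043334]
t 12.22 pos [ 626.8 -141.8   76.1] q [-0.34  0.62 -0.04  0.9  -0.   -0.33] yaw 180.0
shift m [-0.0001, 0.0003, 0.0401]
```

View pics/w5.png

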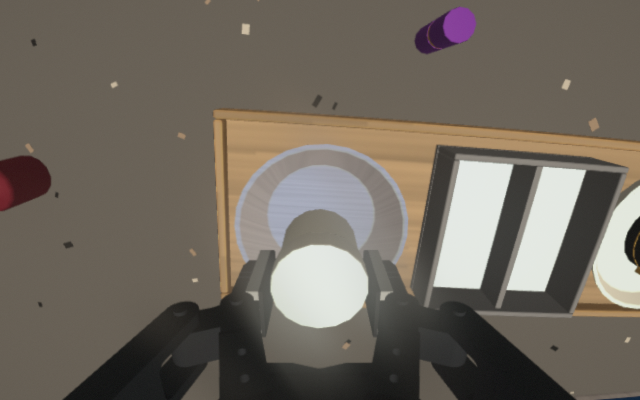

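The pot is upright and centred over the bowl (bowl about (321,220), pot lid (320,286)). Lower it.

Call:
jog_arm(rows=[{"xyz": [0,0,0.015],"rotation": [0,0,0]},{"xyz": [0,0,0.028],"rotation": [0,0,0]},{"xyz": [0,0,0.034],"rotation": [0,0,0]},{"xyz": [0,0,0.037],"rotation": [0,0,0]},{"xyz": [0,0,0.039],"rotation": [0,0,0]},{"xyz": [0,0,0.039],"rotation": [0,0,0]},{"xyz": [0,0,0.039],"rotation": [0,0,0]}])

```text
time: 13.1
tool_pos: [626.7, -141.2, 36.1]
ee_rot: [[-1.0, 0.0, 0.001], [0.0, 1.0, -0.001], [-0.001, -0.001, -1.0]]
ft_force: [0.0, -0.6, -0.0]
gripper_width: 43.9
grip_force: 31.1
```

Call:
jog_arm(rows=[{"xyz": [0,0,0.0005],"rotation": [0,0,0]},{"xyz": [0,0,0.001],"rotation": [0,0,0]},{"xyz": [0,0,0.001],"rotation": [0,0,0]}])

```text
time: 13.48
tool_pos: [626.8, -141.2, 36.0]
ee_rot: [[-1.0, -0.0, 0.001], [-0.0, 1.0, -0.001], [-0.001, -0.001, -1.0]]
ft_force: [-3.4, 1.2, 11.2]
gripper_width: 44.2
grip_force: 31.9
```

Call:
jog_arm(rows=[{"xyz": [0,0,0],"rotation": [0,0,0]},{"xyz": [0,0,0],"rotation": [0,0,0]},{"xyz": [0,0,0],"rotation": [0,0,0]},{"xyz": [0,0,0],"rotation": [0,0,0]}], jaw=84)

```text
time: 13.98
tool_pos: [626.4, -141.1, 34.7]
ee_rot: [[-1.0, -0.0, 0.0], [-0.0, 1.0, -0.001], [-0.0, -0.001, -1.0]]
ft_force: [1.5, 0.6, 0.2]
gripper_width: 57.0
grip_force: 0.0
```

Call:
jog_arm(rows=[{"xyz": [0,0,-0.01],"rotation": [0,0,0]},{"xyz": [0,0,-0.03],"rotation": [0,0,0]},{"xyz": [0,0,-0.08],"rotation": [0,0,0]},{"xyz": [0,0,-0.12],"rotation": [0,0,0]},{"xyz": [0,0,-0.12],"rotation": [0,0,0]},{"xyz": [0,0,-0.12],"rotation": [0,0,0]}])

```text
time: 14.72
tool_pos: [626.2, -140.9, 154.8]
ee_rot: [[-1.0, 0.0, 0.0], [0.0, 1.0, -0.001], [-0.0, -0.001, -1.0]]
ft_force: [-0.2, 0.1, -1.1]
gripper_width: 57.3
grip_force: 0.0
```

Run:
```python
from h import *
s=get_state();p,d=capture('wrist');cv2.imwrite('pics/w6.png',p[...,::-1])
C=allcloud("wrist",d,s)
ok=(C[...,2]>50)&(C[...,2]<70)&(d>0)&(np.hypot(C[...,0]-627,C[...,1]+141)<40)
lo,hi=np.percentile(C[ok],[1,99],axis=0);print(ok.sum(),lo,hi,(lo+hi)/2)
go(600,-354.7,155,180)
```

```text
2354 [ 605.03743313 -162.93647834   51.97891602] [ 647.07532669 -121.68920179   58.83431017] [ 626.05637991 -142.31284006   55.40661309]
t 14.78 pos [ 625.8 -140.8  154. ] q [-0.33  0.56  0.06  1.07 -0.   -0.33] yaw -180.0
shift m [0.0258, -0.2139, -0.0008] rot [-0.0007, -0.0009, 0.0001]
```

The pot stands upright in the bowl: lid top at z ≈ 58 mm, level, centred at (626,-142). Now the polish.

Call:
jog_arm(rows=[{"xyz": [0.026,-0.214,0],"rotation": [0,0,0]},{"xyz": [0.026,-0.214,0],"rotation": [0,0,0]},{"xyz": [0.026,-0.214,0],"rotation": [0,0,0]},{"xyz": [0.026,-0.214,0],"rotation": [0,0,0]},{"xyz": [0.026,-0.214,0],"rotation": [0,0,0]},{"xyz": [0.026,-0.214,0],"rotation": [0,0,0]},{"xyz": [0.026,-0.214,0],"rotation": [0,0,0]}], jaw=120)

```text
time: 15.65
tool_pos: [600.6, -353.5, 154.8]
ee_rot: [[-1.0, -0.002, -0.0], [-0.002, 1.0, -0.0], [0.0, -0.0, -1.0]]
ft_force: [-0.1, 0.1, -0.7]
gripper_width: 45.1
grip_force: 0.0
```

Run:
```python
from h import *
s=get_state();p,d=capture('wrist');cv2.imwrite('pics/w7.png',p[...,::-1])
C=allcloud("wrist",d,s)
for a,b in((66,80),(28,45)):
    ok=(C[...,2]>a)&(C[...,2]<b)&(d>0)&(np.hypot(C[...,0]-600,C[...,1]+354)<28)
    lo,hi=np.percentile(C[ok],[1,99],axis=0);print(ok.sum(),lo,hi,(lo+hi)/2)
print(s["gripper_width"]);go(600,-354.7,44)
```

```text
351 [ 591.52528371 -363.95815752   66.3317698 ] [ 606.27342603 -348.82527212   72.96950043] [ 598.89935487 -356.39171482   69.65063511]
651 [ 583.59110695 -371.4235089    29.17824931] [ 609.12985914 -341.82300213   43.75230859] [ 596.36048304 -356.62325551   36.46527895]
45.08361122776983
t 15.7 pos [ 600.7 -353.6  155. ] q [-0.64  0.67  0.26  1.16 -0.   -0.64] yaw -179.9
shift m [0.0007, -0.001, 0.111]
```

View pics/w7.png

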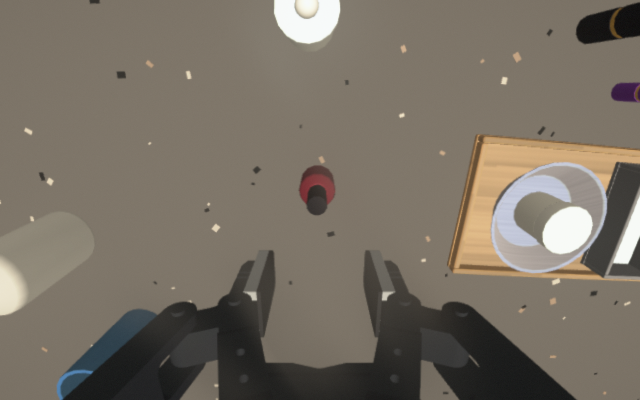

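The round polish bottle is at (317,195). Grip its cap, staying above the shoulder.

Call:
jog_arm(rows=[{"xyz": [0.0013,-0.002,0.04],"rotation": [0,0,0]},{"xyz": [0.0013,-0.002,0.075],"rotation": [0,0,0]},{"xyz": [0.0013,-0.002,0.1],"rotation": [0,0,0]},{"xyz": [0.0013,-0.002,0.11],"rotation": [0,0,0]},{"xyz": [0.0013,-0.002,0.11],"rotation": [0,0,0]},{"xyz": [0.0013,-0.002,0.11],"rotation": [0,0,0]}])

```text
time: 16.45
tool_pos: [600.0, -357.4, 46.5]
ee_rot: [[-1.0, -0.0, 0.002], [-0.0, 1.0, -0.002], [-0.002, -0.002, -1.0]]
ft_force: [-0.9, 0.0, 0.5]
gripper_width: 45.3
grip_force: 0.0
```

Call:
jog_arm(rows=[{"xyz": [0,0,0],"rotation": [0,0,0]},{"xyz": [0,0,0],"rotation": [0,0,0]},{"xyz": [0,0,0],"rotation": [0,0,0]},{"xyz": [0,0,0],"rotation": [0,0,0]},{"xyz": [0,0,0],"rotation": [0,0,0]},{"xyz": [0,0,0],"rotation": [0,0,0]}], jaw=245)

```text
time: 17.2
tool_pos: [599.6, -357.4, 45.8]
ee_rot: [[-1.0, -0.0, 0.001], [-0.0, 1.0, -0.002], [-0.001, -0.002, -1.0]]
ft_force: [-0.9, 0.3, 5.4]
gripper_width: 14.7
grip_force: 30.4
```

```bash
python3 -c "
from h import *
go(615.5,17,140)"
```

```text
t 17.2 pos [ 599.6 -357.4   45.8] q [-0.64  0.75  0.11  0.93 -0.   -0.64] yaw -180.0
shift m [-0.0161, 0.3742, -0.0949]
```

Call:
jog_arm(rows=[{"xyz": [0,0,-0.02],"rotation": [0,0,0]},{"xyz": [0,0,-0.06],"rotation": [0,0,0]},{"xyz": [0,0.02,-0.1],"rotation": [0,0,0]},{"xyz": [-0.002,0.06,-0.12],"rotation": [0,0,0]},{"xyz": [-0.005,0.11,-0.12],"rotation": [0,0,0]},{"xyz": [-0.007,0.16,-0.12],"rotation": [0,0,0]},{"xyz": [-0.009,0.21,-0.12],"rotation": [0,0,0]},{"xyz": [-0.012,0.26,-0.12],"rotation": [0,0,0]},{"xyz": [-0.014,0.31,-0.12],"rotation": [0,0,0]},{"xyz": [-0.016,0.35,-0.11],"rotation": [0,0,0]},{"xyz": [-0.016,0.374,-0.09],"rotation": [0,0,0]},{"xyz": [-0.016,0.374,-0.06],"rotation": [0,0,0]},{"xyz": [-0.016,0.374,-0.06],"rotation": [0,0,0]},{"xyz": [-0.016,0.374,-0.06],"rotation": [0,0,0]}])

```text
time: 18.95
tool_pos: [615.5, 16.6, 105.5]
ee_rot: [[-1.0, 0.0, 0.001], [0.0, 1.0, -0.001], [-0.001, -0.001, -1.0]]
ft_force: [0.2, 0.2, -0.4]
gripper_width: 14.6
grip_force: 29.9
```

```bash
python3 -c "
from h import *
s=get_state();print(s['gripper_width'],s['grip_force'],s['ft_force'])
p,d=capture('wrist');cv2.imwrite('pics/w8.png',p[...,::-1])
go(615.5,17,56)"
```

```text
14.649755855616934 29.932671189308167 [ 0.15233526  0.1808147  -0.3802432 ]
t 19.0 pos [615.9  16.5 105.9] q [-0.09  0.55 -0.09  0.93 -0.   -0.09] yaw 180.0
shift m [0.0005, 0.0006, 0.0499]
```

View pics/w8.png

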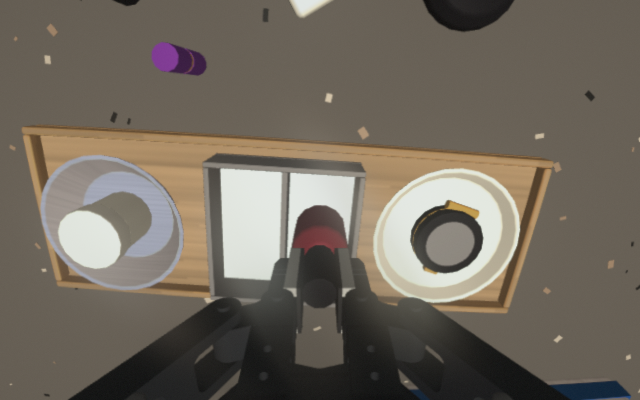

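The compact and pot sit well, and the bottle is upright over the right-hand half (320,235). Lower it.

Call:
jog_arm(rows=[{"xyz": [0,0.0005,0.02],"rotation": [0,0,0]},{"xyz": [0,0.0005,0.035],"rotation": [0,0,0]},{"xyz": [0,0.0005,0.043],"rotation": [0,0,0]},{"xyz": [0,0.0005,0.047],"rotation": [0,0,0]},{"xyz": [0,0.0005,0.049],"rotation": [0,0,0]},{"xyz": [0,0.0005,0.049],"rotation": [0,0,0]},{"xyz": [0,0.0005,0.049],"rotation": [0,0,0]}])

```text
time: 19.88
tool_pos: [615.3, 17.4, 55.9]
ee_rot: [[-1.0, -0.0, 0.001], [-0.0, 1.0, -0.001], [-0.001, -0.001, -1.0]]
ft_force: [0.6, 0.4, -0.9]
gripper_width: 15.1
grip_force: 30.0
```

Call:
jog_arm(rows=[{"xyz": [0,0,0.0005],"rotation": [0,0,0]},{"xyz": [0,0,0.001],"rotation": [0,0,0]},{"xyz": [0,0,0.001],"rotation": [0,0,0]}])

```text
time: 20.25
tool_pos: [615.6, 17.4, 55.7]
ee_rot: [[-1.0, -0.0, 0.002], [-0.0, 1.0, -0.001], [-0.002, -0.001, -1.0]]
ft_force: [-1.6, -0.1, 9.2]
gripper_width: 15.1
grip_force: 30.9
```

Call:
jog_arm(rows=[{"xyz": [0,0,0],"rotation": [0,0,0]},{"xyz": [0,0,0],"rotation": [0,0,0]},{"xyz": [0,0,0],"rotation": [0,0,0]},{"xyz": [0,0,0],"rotation": [0,0,0]}], jaw=150)

```text
time: 20.75
tool_pos: [615.1, 17.4, 54.5]
ee_rot: [[-1.0, 0.0, 0.0], [0.0, 1.0, -0.001], [-0.0, -0.001, -1.0]]
ft_force: [0.3, -0.0, -0.0]
gripper_width: 34.5
grip_force: 0.0
```

Call:
jog_arm(rows=[{"xyz": [0,0,-0.01],"rotation": [0,0,0]},{"xyz": [0,0,-0.03],"rotation": [0,0,0]},{"xyz": [0,0,-0.07],"rotation": [0,0,0]},{"xyz": [0,0,-0.12],"rotation": [0,0,0]},{"xyz": [0,0,-0.12],"rotation": [0,0,0]},{"xyz": [0,0,-0.12],"rotation": [0,0,0]}])

```text
time: 21.5
tool_pos: [615.0, 17.6, 174.7]
ee_rot: [[-1.0, -0.0, 0.001], [-0.0, 1.0, -0.001], [-0.001, -0.001, -1.0]]
ft_force: [0.6, -0.2, 0.1]
gripper_width: 35.0
grip_force: 0.0
```

Run:
```python
from h import *
s=get_state();p,d=capture('wrist');cv2.imwrite('pics/w9.png',p[...,::-1])
C=allcloud("wrist",d,s)
ok=(C[...,2]>75)&(C[...,2]<95)&(d>0)&(np.hypot(C[...,0]-615,C[...,1]-17)<30)
lo,hi=np.percentile(C[ok],[1,99],axis=0);print(ok.sum(),lo,hi,(lo+hi)/2)
print(s["gripper_width"]);go(460.8,-119,170,205)
```

```text
322 [607.34227065   9.73831442  76.00420821] [621.95593343  23.95937206  82.67139892] [614.64910204  16.84884324  79.33780356]
34.991979889470706
t 21.55 pos [614.5  17.6 174. ] q [-0.09  0.5   0.01  1.08 -0.   -0.09] yaw -180.0
shift m [0.1537, -0.1366, 0.0042] rot [-0.0009, -0.0011, -0.4363]
```

The polish stands upright, cap top at z ≈ 82 mm. Now the lipstick, with the finger line turned to clear its neighbours.

Call:
jog_arm(rows=[{"xyz": [0.1537,-0.1366,0.004],"rotation": [0,0,-0.4363]},{"xyz": [0.1537,-0.1366,0.004],"rotation": [0,0,-0.4363]},{"xyz": [0.1537,-0.1366,0.004],"rotation": [0,0,-0.4363]},{"xyz": [0.1537,-0.1366,0.004],"rotation": [0,0,-0.4363]},{"xyz": [0.1537,-0.1366,0.004],"rotation": [0,0,-0.4363]},{"xyz": [0.1537,-0.1366,0.004],"rotation": [0,0,-0.4363]},{"xyz": [0.1537,-0.1366,0.004],"rotation": [0,0,-0.4363]},{"xyz": [0.1537,-0.1366,0.004],"rotation": [0,0,-0.4363]}], jaw=122)

```text
time: 22.55
tool_pos: [461.9, -118.5, 170.5]
ee_rot: [[-0.906, -0.424, 0.0], [-0.424, 0.906, -0.001], [0.0, -0.001, -1.0]]
ft_force: [-0.0, 0.2, -0.3]
gripper_width: 44.8
grip_force: 0.0
```

Run:
```python
from h import *
s=get_state();p,d=capture('wrist');cv2.imwrite('pics/w10.png',p[...,::-1])
C=allcloud("wrist",d,s)
ok=(C[...,2]>66)&(C[...,2]<80)&(d>0)&(np.hypot(C[...,0]-461,C[...,1]+119)<30)
lo,hi=np.percentile(C[ok],[1,99],axis=0);print(ok.sum(),lo,hi,(lo+hi)/2)
print(s["gripper_width"]);go(460.8,-119,34)
```

```text
671 [ 449.187927   -129.80420312   67.11077198] [ 471.52257801 -107.76200545   72.85898759] [ 460.35525251 -118.78310428   69.98487978]
44.7964794649241
t 22.6 pos [ 461.8 -118.6  170.6] q [-0.4   0.25 -0.38  0.94 -0.   -0.84] yaw -154.9
shift m [0.001, 0.0002, 0.1366]
```

View pics/w10.png

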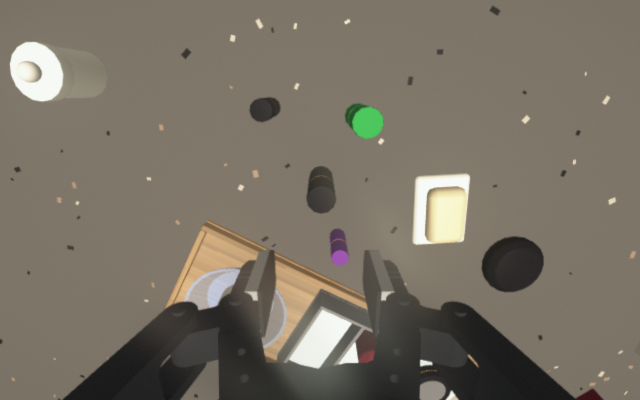

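The large black lipstick is at (321,190), between the fingers. Purple (339,250), green (366,122) and the small black tube (263,110) are clear of the finger line.

Call:
jog_arm(rows=[{"xyz": [0.001,0,0.05],"rotation": [0,0,0]},{"xyz": [0.001,0,0.1],"rotation": [0,0,0]},{"xyz": [0.001,0,0.125],"rotation": [0,0,0]},{"xyz": [0.001,0,0.137],"rotation": [0,0,0]},{"xyz": [0.001,0,0.137],"rotation": [0,0,0]},{"xyz": [0.001,0,0.137],"rotation": [0,0,0]}])

```text
time: 23.35
tool_pos: [461.5, -119.9, 34.7]
ee_rot: [[-0.906, -0.423, 0.002], [-0.423, 0.906, -0.002], [-0.001, -0.003, -1.0]]
ft_force: [-0.1, 0.4, -0.3]
gripper_width: 44.3
grip_force: 0.0
```

Call:
jog_arm(rows=[{"xyz": [0,0,0],"rotation": [0,0,0]},{"xyz": [0,0,0],"rotation": [0,0,0]},{"xyz": [0,0,0],"rotation": [0,0,0]},{"xyz": [0,0,0],"rotation": [0,0,0]},{"xyz": [0,0,0],"rotation": [0,0,0]},{"xyz": [0,0,0],"rotation": [0,0,0]}], jaw=225)

```text
time: 24.1
tool_pos: [461.4, -120.0, 34.6]
ee_rot: [[-0.906, -0.423, 0.002], [-0.423, 0.906, -0.002], [-0.001, -0.003, -1.0]]
ft_force: [-0.6, -0.0, 6.7]
gripper_width: 23.5
grip_force: 29.4
```

Call:
jog_arm(rows=[{"xyz": [0,0,-0.02],"rotation": [0,0,0]},{"xyz": [0,0,-0.06],"rotation": [0,0,0]},{"xyz": [0,0,-0.1],"rotation": [0,0,0]},{"xyz": [0,0,-0.12],"rotation": [0,0,0]},{"xyz": [0,0,-0.12],"rotation": [0,0,0]}])

```text
time: 24.72
tool_pos: [461.6, -119.9, 155.2]
ee_rot: [[-0.906, -0.423, 0.004], [-0.423, 0.906, -0.002], [-0.002, -0.004, -1.0]]
ft_force: [0.8, 0.3, 0.1]
gripper_width: 23.3
grip_force: 29.5
```

```bash
python3 -c "
from h import *
go(655.5,-40,110,180)"
```

```text
t 24.73 pos [ 461.6 -119.9  155.2] q [-0.41  0.26 -0.41  0.9  -0.   -0.84] yaw -155.0
shift m [-0.2094, -0.0093, 0.0457] rot [-0.0032, 0.0029, 0.4363]
```

Call:
jog_arm(rows=[{"xyz": [-0.05,-0.002,0],"rotation": [-0.0008,0.0007,0.11]},{"xyz": [-0.1,-0.0045,0],"rotation": [-0.0016,0.0015,0.22]},{"xyz": [-0.15,-0.007,0],"rotation": [-0.0025,0.002,0.33]},{"xyz": [-0.195,-0.009,0.01],"rotation": [-0.003,0.003,0.436]},{"xyz": [-0.2094,-0.0093,0.03],"rotation": [-0.003,0.003,0.436]},{"xyz": [-0.2094,-0.0093,0.06],"rotation": [-0.003,0.003,0.436]},{"xyz": [-0.2094,-0.0093,0.06],"rotation": [-0.003,0.003,0.436]},{"xyz": [-0.2094,-0.0093,0.06],"rotation": [-0.003,0.003,0.436]}])

```text
time: 25.72
tool_pos: [654.2, -39.7, 94.0]
ee_rot: [[-1.0, -0.0, -0.003], [-0.0, 1.0, 0.001], [0.003, 0.001, -1.0]]
ft_force: [0.7, -0.2, -0.2]
gripper_width: 23.0
grip_force: 29.5
```

```bash
python3 -c "
from h import *
s=get_state();print(s['gripper_width'],s['grip_force'],s['ft_force'])
p,d=capture('wrist');cv2.imwrite('pics/w11.png',p[...,::-1])
go(655.5,-40,45)"
```

```text
23.016957149704695 29.467536248266697 [ 0.65240168 -0.16043285 -0.21800933]
t 25.77 pos [654.6 -39.8  94.7] q [-0.17  0.63  0.03  0.97  0.   -0.17] yaw -180.0
shift m [-0.001, -0.0003, 0.0497]
```

View pics/w11.png

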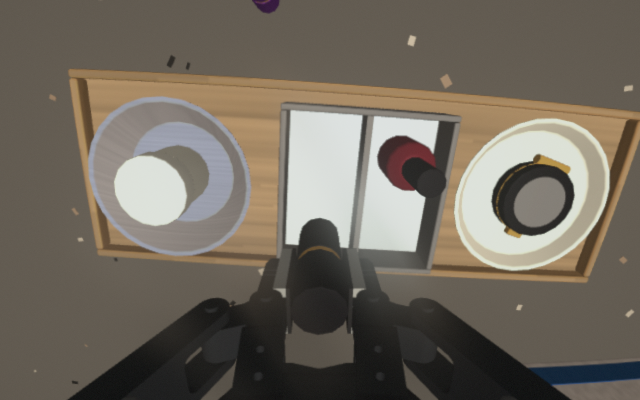

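The lipstick is upright over the left half, with the polish standing in the right half at (410,165). Lower it.

Call:
jog_arm(rows=[{"xyz": [-0.001,0,0.02],"rotation": [0,0,0]},{"xyz": [-0.001,0,0.035],"rotation": [0,0,0]},{"xyz": [-0.001,0,0.043],"rotation": [0,0,0]},{"xyz": [-0.001,0,0.047],"rotation": [0,0,0]},{"xyz": [-0.001,0,0.0485],"rotation": [0,0,0]},{"xyz": [-0.001,0,0.0485],"rotation": [0,0,0]},{"xyz": [-0.001,0,0.0485],"rotation": [0,0,0]}])

```text
time: 26.65
tool_pos: [655.3, -39.5, 45.6]
ee_rot: [[-1.0, -0.0, -0.003], [-0.0, 1.0, 0.001], [0.003, 0.001, -1.0]]
ft_force: [0.1, -0.3, 0.0]
gripper_width: 23.3
grip_force: 29.5
```

Call:
jog_arm(rows=[{"xyz": [0,0,0.0005],"rotation": [0,0,0]},{"xyz": [0,0,0.001],"rotation": [0,0,0]},{"xyz": [0,0,0.001],"rotation": [0,0,0]}])

```text
time: 27.02
tool_pos: [655.3, -39.5, 44.7]
ee_rot: [[-1.0, -0.0, -0.003], [-0.0, 1.0, 0.001], [0.003, 0.001, -1.0]]
ft_force: [-0.9, 0.9, 5.3]
gripper_width: 23.0
grip_force: 29.9
```

Call:
jog_arm(rows=[{"xyz": [0,0,0],"rotation": [0,0,0]},{"xyz": [0,0,0],"rotation": [0,0,0]},{"xyz": [0,0,0],"rotation": [0,0,0]},{"xyz": [0,0,0],"rotation": [0,0,0]}], jaw=145)

```text
time: 27.52
tool_pos: [655.0, -39.5, 44.1]
ee_rot: [[-1.0, -0.0, -0.003], [-0.0, 1.0, 0.001], [0.003, 0.001, -1.0]]
ft_force: [0.7, 0.2, 0.5]
gripper_width: 37.0
grip_force: 0.0
```

Call:
jog_arm(rows=[{"xyz": [0,0,-0.01],"rotation": [0,0,0]},{"xyz": [0,0,-0.03],"rotation": [0,0,0]},{"xyz": [0,0,-0.07],"rotation": [0,0,0]},{"xyz": [0,0,-0.12],"rotation": [0,0,0]},{"xyz": [0.05,0,-0.16],"rotation": [0,0,0]},{"xyz": [0.1,0,-0.2],"rotation": [0,0,0]},{"xyz": [0.15,0,-0.2],"rotation": [0,0,0]},{"xyz": [0.2,0,-0.2],"rotation": [0,0,0]},{"xyz": [0.25,0,-0.2],"rotation": [0,0,0]},{"xyz": [0.25,0,-0.2],"rotation": [0,0,0]},{"xyz": [0.25,0,-0.2],"rotation": [0,0,0]}])

```text
time: 28.9
tool_pos: [406.5, -40.0, 245.9]
ee_rot: [[-1.0, -0.0, -0.001], [-0.0, 1.0, 0.001], [0.001, 0.001, -1.0]]
ft_force: [1.3, 0.8, 0.6]
gripper_width: 36.6
grip_force: 0.0
```

Run:
```python
from h import *
p,d=capture("scene"); cv2.imwrite("pics/s2.png",cv2.resize(p[140:300,130:530],(800,320),interpolation=cv2.INTER_CUBIC)[...,::-1])
```

```text
(no output)
```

View pics/s2.png

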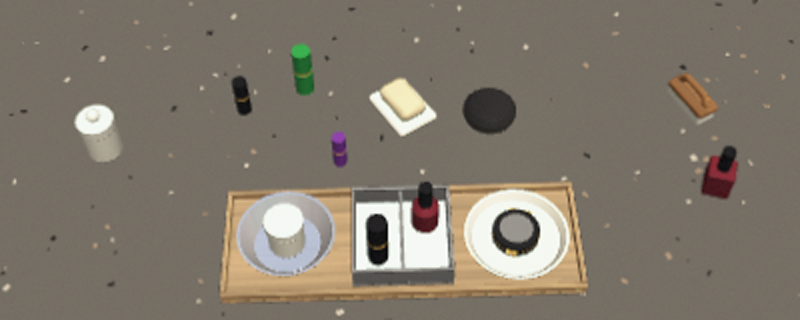

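The pot is in the bowl (285,230), the lipstick (377,240) and polish (425,207) stand one in each tub half, and the compact lies in the dish (516,232). The look-alikes are where they were, so I'm handing in.

```bash
python3 -c "
from station import *
print(finish_job())"
```

```text
the job is handed in; nothing more can be done
None
```

All four items are in the caddy as asked, placed in the order given in about 29 s of the 112 s allowed; the look-alikes were not touched, and the job is handed in.

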